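# Zero the gauge and hold a connector hood against the panel

### The arm

A 6-joint arm with a two-finger parallel gripper is mounted at the origin on the work surface. World frame = base frame: x ahead of the robot, y to its left, z up, the work surface at z = 0. Lengths are in m, angles in rad, forces in N, time in s.
With the tool pointing down it reaches from about 0.325 to 0.775 m from the base axis. Payload 5.5 kg.
Tool frame: the origin (TCP) lies between the finger pads; the fingertips stand 8 mm ahead of it and the grasp point (between the pads) lies 11 mm behind it; z points along the fingers, y is the line along which they close (so a half turn about z gives the same grasp; the last joint's range is limited). The gripper opens to 85 mm and grips with 20 to 120 N. Pads are 22 mm wide; open, the fingers measure 114 mm over their backs; the gripper's body (76 mm by 85 mm) begins 54 mm behind the grasp point. The pads swing forward as they close: fully open they stand 13 mm farther back than shut.
Start: joints at [-1.283, 0.091, 1.231, -0, 1.82, -0.057], TCP at [0.203, -0.565, 0.239] pointing down, gripper open.
Joint ranges: [-2.87, 2.87], [-0.86, 2.18], [0.17, 2.46], [-1.51, 4.65], [0.06, 2.69], [-2.65, 2.65]. Speed limits (rad/s): [2.57, 2.57, 3.01, 3.14, 3.14, 3.14].

### API

Orientations are given as a unit quaternion [w, x, y, z].
In Python, from workcell import robot gives the robot as it stands. Calls block until the motion is done:
- robot.goto(position, orientation): joint-space move of the TCP to a pose.
- robot.line_to(position, rot=None, vel=0.15): straight line of the TCP; rot=None keeps the orientation; vel is the mean speed in m/s.
- robot.move_joints(angles): joint-space move.
- robot.gripper_to(opening, force=None): opening from 0.0 (shut) to 1.0 (fully open); force is the grip in N (None keeps the last); returns when the fingers have stopped.
- robot.dwell(seconds).
- robot.inverse_kinematics(position, orientation): joint angles nearest the present ones, or None.
- robot.capture(name): name is "scene" or "top"; returns (picture, depth): 400x640x3 uint8, red, green, blue; 400x640 float32, m along the optical axis (not along the pixel's ray), 0 where there is no reading.
- robot.get_calibration(name): a dict with "mtx" (3x3 intrinsics, pixels), "world_from_camera" (4x4, takes a point from camera to world coordinates). Camera axes: x right, y down, z forward; pixel columns grow to the right and rows downward; lengths in m; the calibration is good to about 2 mm. A picture is of the moment at which its call begins. get_calibration takes no time and is no camera call.
A pose or a line that the arm cannot do raises robot.PlanningError and nothing moves.
- robot.hand_in(): hands the job in; it is judged then, once.
Readings, each from a call of its own:
- robot.read_time_s(): time.
- robot.read_q(): joint angles.
- robot.read_joint_vel(): joint speeds.
- robot.read_tau(): joint torques, N m.
- robot.read_ee_pos(): TCP position.
- robot.read_tcp_rot(): TCP orientation.
- robot.read_ft_force(): force on the tool from outside, world axes, zero at the start.
- robot.read_ft_torque(): the same for the moment, N m.
- robot.read_width(): opening from 0.0 (shut) to 1.0 (fully open).
- robot.read_grip_force(): force on a finger pad.
Only numpy, scipy, OpenCV 4.12 (cv2) and the standard library are available. Lean on these libraries where they do the work, as an engineer would, in place of code of your own. Each camera call takes 0.05 s, during which the arm holds its last target. There are 200 camera calls.

### The job

First turn the bezel of the fixture's dial gauge, with nothing pressing on the panel, until its zero mark lies under the needle. Then stand the grey connector hood upright on the fixture's bed and, flange flat against the upright panel, centred and square, press it steadily with about 10 N (7 to 13 N; never over 18 N) so that I can drive the screws. Finish while still holding it so, with your fingers touching the hood and no part of the fixture, the gauge's zero as set, and leave the other things where they are.

Things in the scene. Friction and masses are not known exactly. Their poses are not given: they have to be found in the camera images.
- fixture: assembly fixture, fixed: dark steel bed 270 x 100 x 10 mm with an upright aluminium panel and behind it a dial force gauge. Origin on the bench (z = 0) below the middle of the panel's face at rest; +x is the press direction, +z up. The free bed, top 10 mm up, reaches 120 mm from the panel to -x; the gauge block (62 x 62 mm, top 34 mm up) is centred at x = +95 mm
- panel_face (a point): on the front face (looking to the fixture's -x) of the upright panel, 64 mm wide, 8 mm thick, from 11 to 61 mm above the bench; the point is at mid width, 31 mm above the bench, and moves with the panel; same axes as the fixture
- panel (a joint): how far (m) the panel is pushed back in the fixture's +x, 0 to 0.022, against a linear spring of 1000 N/m without preload: 0.001 is 1 N, 0.010 is 10 N; it springs back to 0. The gauge needle turns with it, 0.25 rad clockwise (from above) for each N
- bezel_top (a point): centre of the top of the gauge's bezel: steel disc 56 mm across, from 34 to 60 mm above the bench, with a white marked face on top; turns about the vertical, can be gripped across its rim at any yaw. A thin black needle, pivoted at the centre just above the face, points to the panel (fixture's -x) when the gauge is unloaded
- bezel (a joint): angle (rad) of the bezel, positive anticlockwise from above, -1.7 to 1.7; at 0 the zero mark (the longest, widest mark) lies under the unloaded needle. Light friction (0.03 N m); stays where it is left. Marks follow clockwise from zero, one per 2 N (0.5 rad), the one at 10 N longer
- hood: connector hood: grey metal box 48 (x) x 34 (y) x 40 mm tall, with a flange 6 mm thick, 46 mm wide, 40 mm tall on its +x end and a black cable gland, 20 mm across (25 at its nut), standing 20 mm out of its -x end, 22 mm up. Origin under the centre of the box; +x points to the flange; stands upright; about 0.2 kg
- hood_face (a point): middle of the flat outer face of the hood's flange, 30 mm from the hood's origin along its +x and 20 mm above its underside; same axes as the hood
- round_plug: bystander: black round plug standing on end, 38 mm across, 48 mm tall, origin at the centre of its underside
- long_plug: bystander: black flat plug lying along its x, 70 x 22 x 24 mm, origin under its centre
- flat_plug: bystander: small metal D-shaped plug, about 27 x 52 x 14 mm, origin under its centre
- terminal: bystander: grey terminal block 30 x 60 x 20 mm with three screws on top, origin under its centre
- screwdriver: bystander: screwdriver lying along its x, handle to its -x, about 200 mm long
- screw_cup: bystander: small steel bowl, 60 mm across, 35 mm tall
Not all that is in view belongs to the job. Leave any blue or brown look-alike of the hood alone.

How it is judged:
On the way, in this order (a step that is already met when the one before it is completed fails the run):
1. the bezel's zero mark lies under the needle, the panel unloaded (value of joint bezel between -0.12 and 0.12 rad and value of joint panel below 0.0015 m and velocity of joint bezel between -0.05 and 0.05 rad/s), for 0.3 s.
2. the hood stands upright on the bed, flange towards the panel (z of hood in the frame of fixture between 0.006 and 0.014 m and angle between hood's own z axis and vertical below 0.1 rad and angle between the x axis of hood and the x axis of fixture, either way round below 0.12 rad and horizontal distance between hood_face and panel_face below 0.075 m), for 0.1 s.
At the end, for the whole second after the job is handed in: Held for the last second: bezel within 0.12 rad of zero; hood upright on the bed (4 mm), square (0.12 rad), flange on the panel (3 mm), centred (8 mm); panel 7 to 13 mm back (7 to 13 N), steady; fingers on the hood (over 3 N), robot off the fixture (value of joint bezel between -0.12 and 0.12 rad and z of hood in the frame of fixture between 0.006 and 0.014 m and angle between hood's own z axis and vertical below 0.1 rad and angle between the x axis of hood and the x axis of fixture, either way round below 0.12 rad and value of joint panel between 0.007 and 0.013 m and velocity of joint panel between -0.005 and 0.005 m/s and x of hood_face in the frame of panel_face between -0.003 and 0.003 m and y of hood_face in the frame of panel_face between -0.008 and 0.008 m and contact force between hood and fixture above 5 N and contact force between the fingers and hood above 3 N and contact force between each of the arm, the fingers and fixture below 0.5 N); the arm keeps its last pose, push and grip.
It fails at once if panel pushed with more than 18 N (18.5 mm) (value of joint panel above 0.0185 m).
It fails at once if another thing moved by more than 20 mm (distance of any of round_plug, long_plug, flat_plug, terminal, screwdriver, screw_cup from where it was at the start of the episode above 0.02 m).
It also fails if it takes over 51 s, if anything falls off the work surface, if the arm or the gripper's body presses on something with over 40 N, if the wrist force passes 120 N, or if a joint passes its speed limit or range.

## Working session

There is one attempt and no reset: what is moved stays moved. The work goes in short steps, each a Python script; the robot and the scene stay as the last script left them, time stands still between calls to the robot, and variables do not carry over. Pictures are saved under pics/ and viewed, at most 10 in all, crops included, and the job is handed in when it is done.

```bash
ls; mkdir -p pics; python3 - <<'E'
from workcell import robot
import cv2,numpy as np
for n in("scene","top"):
    p,d=robot.capture(n); cv2.imwrite(f"pics/{n}0.png",p[:,:,::-1]); np.savez(f"{n}0.npz",p=p,d=d)
    c=robot.get_calibration(n); print(n,np.round(c["mtx"],1).tolist(),np.round(c["world_from_camera"],3).tolist())
print(robot.read_tcp_rot(),robot.read_time_s())
E
```

```text
pics
scene [[464.6, 0.0, 323.1], [0.0, 464.6, 199.1], [0.0, 0.0, 1.0]] [[-0.612, 0.604, -0.511, 1.092], [0.791, 0.48, -0.379, 0.308], [0.016, -0.636, -0.771, 0.898], [0.0, 0.0, 0.0, 1.0]]
top [[497.8, 0.0, 316.4], [0.0, 497.8, 195.7], [0.0, 0.0, 1.0]] [[0.025, -0.986, 0.165, 0.391], [-1.0, -0.024, 0.011, -0.119], [-0.007, -0.165, -0.986, 1.075], [0.0, 0.0, 0.0, 1.0]]
[-8.98106681e-04  9.85176943e-01  1.71538844e-01 -9.71246654e-05] 0.1
```

View pics/top0.png

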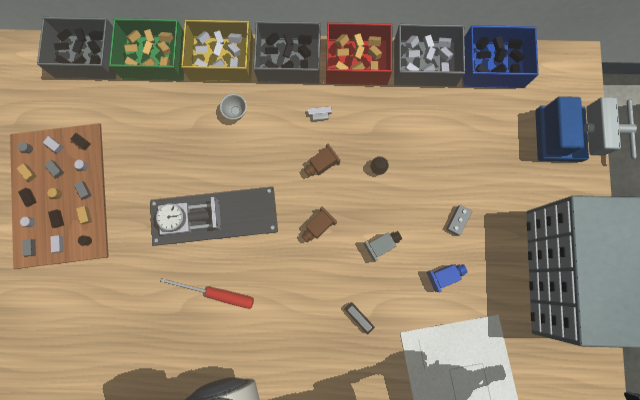

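View pics/scene0.png

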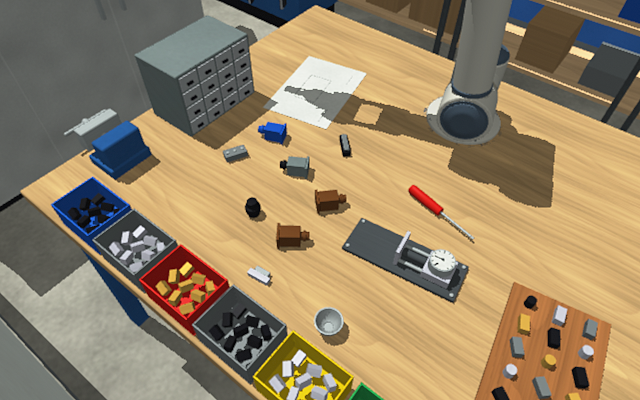

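The top view shows the fixture at about (213,215), with its gauge at (170,216), panel at (213,213) and free bed to the right. The grey hood is at (382,245), flange to the lower left and gland to the upper right. The two brown and one blue look-alikes stay where they are.

```bash
cat > h.py <<'E'
from workcell import robot
import cv2,numpy as np
def cast(n,uv,z):
    c=robot.get_calibration(n);T=c["world_from_camera"];uv=np.atleast_2d(uv).astype(float)
    r=np.c_[uv,np.ones(len(uv))]@np.linalg.inv(c["mtx"]).T@np.array(T)[:3,:3].T
    o=np.array(T)[:3,3]; return o+r*((z-o[2])/r[:,2])[:,None]
def proj(n,P):
    c=robot.get_calibration(n);T=np.linalg.inv(c["world_from_camera"])
    q=np.atleast_2d(P)@T[:3,:3].T+T[:3,3]; q=q@np.array(c["mtx"]).T; return q[:,:2]/q[:,2:]
def cloud(n,d):
    c=robot.get_calibration(n);T=np.array(c["world_from_camera"]);K=np.array(c["mtx"])
    v,u=np.indices(d.shape);P=np.stack([(u-K[0,2])/K[0,0]*d,(v-K[1,2])/K[1,1]*d,d],-1)
    return P@T[:3,:3].T+T[:3,3]
E
python3 - <<'E'
from h import *
np.set_printoptions(precision=4,suppress=True)
z=np.load("top0.npz");p,d=z["p"],z["d"]
a=cv2.resize(p[180:255,140:290],None,fx=5,fy=5,interpolation=cv2.INTER_CUBIC)
b=cv2.resize(p[215:275,350:420],None,fx=5,fy=5,interpolation=cv2.INTER_CUBIC)
s=np.load("scene0.npz")["p"]; c=cv2.resize(s[240:285,410:475],None,fx=6,fy=6,interpolation=cv2.INTER_CUBIC)
W=np.zeros((375+270+5,750+5,3),np.uint8);W=np.zeros((600,800,3),np.uint8)
a=cv2.resize(p[182:250,145:285],None,fx=4,fy=4,interpolation=cv2.INTER_CUBIC)
W[:a.shape[0],:a.shape[1]]=a; W[300:300+c.shape[0],:c.shape[1]]=c; W[300:600,420:770]=b
cv2.imwrite("pics/crops.png",W[:,:,::-1])
hsv=cv2.cvtColor(p,cv2.COLOR_RGB2HSV)
m=((hsv[...,1]<60)&(hsv[...,2]<110)).astype(np.uint8); m[:,:140]=0;m[:,290:]=0;m[:175]=0;m[255:]=0
print("bed",cv2.minAreaRect(cv2.findNonZero(m)))
P=cloud("top",d)
for nm,(r0,r1,c0,c1),lo,hi in [("bezel",(190,250,145,200),.05,.075),("panel",(190,250,195,225),.05,.075),("hood",(215,275,350,415),.033,.055),("hoodall",(215,275,350,415),.01,.055)]:
    k=np.zeros(d.shape,bool);k[r0:r1,c0:c1]=True;k&=(d>0)&(P[...,2]>lo)&(P[...,2]<hi)
    Q=P[k]; R=cv2.minAreaRect((Q[:,:2]*1000).astype(np.float32)); print(nm,k.sum(),Q.mean(0),np.median(Q[:,2]),R)
E
```

```text
bed ((212.5452423095703, 215.91285705566406), (45.53559494018555, 126.27140045166016), 83.74596405029297)
bezel 601 [0.5105 0.193  0.0605] 0.060603855669349116 ((510.95404052734375, 194.00244140625), (54.275428771972656, 55.00694274902344), 38.10316467285156)
panel 152 [0.5221 0.1031 0.0597] 0.060398255185789784 ((523.4147338867188, 104.0538101196289), (64.73997497558594, 9.142112731933594), 7.769185543060303)
hood 476 [ 0.4651 -0.2447  0.04  ] 0.04025269345364446 ((470.15478515625, -252.2308807373047), (44.986473083496094, 73.85230255126953), 32.32875061035156)
hoodall 568 [ 0.4666 -0.2474  0.0379] 0.03974921639828344 ((470.0616149902344, -252.60989379882812), (45.54115295410156, 74.41682434082031), 31.368850708007812)
```

View pics/crops.png

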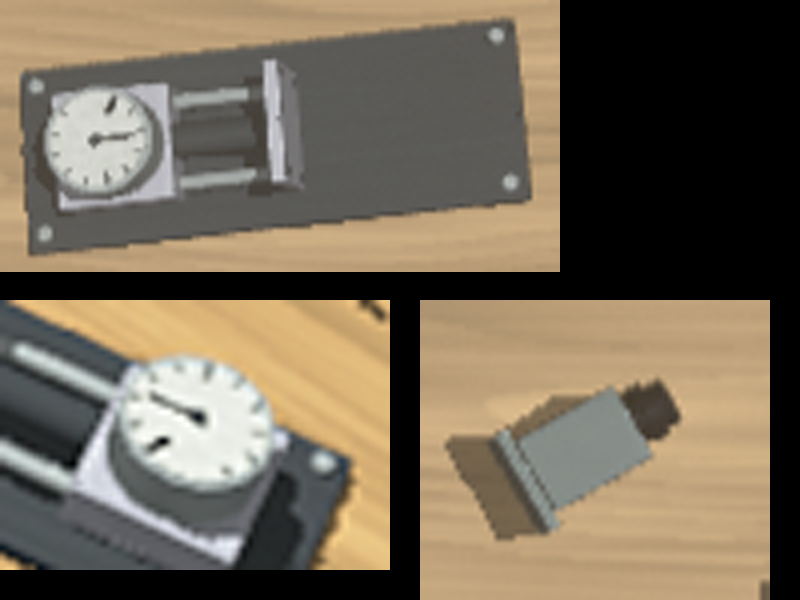

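The crops show the zero mark, a thick stub, at crop (111,104). It is about 1.1 rad anticlockwise of the needle, which points at the panel. Next I measure it exactly.

```bash
python3 - <<'E'
from h import *
from scipy.ndimage import map_coordinates
np.set_printoptions(precision=4,suppress=True)
z=np.load("top0.npz");p,d=z["p"],z["d"];P=cloud("top",d)
box=cv2.boxPoints(((212.545,215.913),(45.5356,126.271),83.746));B=cast("top",box,.01)[:,:2];print("bed",B.mean(0),[(np.linalg.norm(e),np.degrees(np.arctan2(e[1],e[0]))) for e in np.diff(B,axis=0)])
k=np.zeros(d.shape,bool);k[215:275,350:415]=True;k&=(P[...,2]>.0375)&(P[...,2]<.055)
print("hood top",k.sum(),np.median(P[k][:,2]),cv2.minAreaRect((P[k][:,:2]*1000).astype(np.float32)))
hsv=cv2.cvtColor(p,cv2.COLOR_RGB2HSV)
w=((hsv[...,2]>190)&(hsv[...,1]<40)).astype(np.uint8);w[:,:145]=0;w[:,190:]=0;w[:190]=0;w[250:]=0
c=np.array([.5109,.1935])
for n,f in(("top","top0.npz"),("scene","scene0.npz")):
    g=cv2.cvtColor(np.load(f)["p"],cv2.COLOR_RGB2GRAY).astype(float)
    th=np.radians(np.arange(0,360,3));r=np.arange(.010,.0255,.0005)
    X=np.stack([c[0]+r[None]*np.cos(th)[:,None],c[1]+r[None]*np.sin(th)[:,None],np.full((len(th),len(r)),.060)],-1)
    uv=proj(n,X.reshape(-1,3));I=map_coordinates(g,[uv[:,1],uv[:,0]],order=1).reshape(len(th),-1)
    D=np.clip(210-I,0,None)
    for a,b in((0,12),(12,26)):
        print(n,a,[(int(np.degrees(t)),int(s)) for t,s in zip(th,D[:,a:b].mean(1)) if s>25])
E
```

```text
bed [0.5204 0.1156] [(np.float64(0.27386142920044865), np.float64(-82.26218786071644)), (np.float64(0.09947512518890599), np.float64(-171.58610042302487)), (np.float64(0.2697301118200298), np.float64(97.67690094518451))]
hood top 422 0.04049203959999981 ((467.23956298828125, -246.44088745117188), (43.82755661010742, 60.948917388916016), 32.44656753540039)
top 0 [(267, 27), (270, 50), (273, 73), (276, 85), (279, 79), (282, 72), (285, 54), (288, 32), (342, 33), (345, 40), (348, 41), (351, 38), (354, 26)]
top 12 [(192, 51), (195, 62), (198, 39), (222, 29), (225, 35), (279, 29), (282, 41), (285, 38), (339, 53), (342, 99), (345, 118), (348, 97), (351, 58)]
scene 0 [(267, 36), (270, 55), (273, 67), (276, 66), (279, 53), (282, 29), (345, 42), (348, 59), (351, 50), (354, 28)]
scene 12 [(192, 34), (195, 32), (342, 73), (345, 117), (348, 108), (351, 64)]
```

```bash
cat >> h.py <<'E'
def Q(psi): return [0,np.cos(psi/2),np.sin(psi/2),0]
YAW=np.radians(97.6);U=np.array([np.cos(YAW),np.sin(YAW)]);O=np.array([.5232,.1000]);BZ=np.array([.5107,.1938])
def turn(ang,psi0):
    robot.gripper_to(1.0)
    robot.goto([*BZ,.14],Q(psi0)); robot.line_to([*BZ,.047],vel=.12)
    robot.gripper_to(0.,25); print("w",robot.read_width(),"F",robot.read_grip_force(),robot.read_ft_force())
    q=np.array(robot.read_q());n=4
    for i in range(n):
        q[5]-=ang/n; robot.move_joints(q.tolist())
    print("psi",robot.read_tcp_rot(),robot.read_ft_force(),robot.read_ft_torque())
    robot.gripper_to(1.0); robot.line_to([*BZ,.16],vel=.15)
E
python3 - <<'E'
from h import *
turn(-1.15,2.5)
robot.goto([.467,-.2463,.16],Q(np.radians(122.2)))
print(robot.read_time_s())
for n in("scene","top"):
    p,d=robot.capture(n); np.savez(f"{n}1.npz",p=p,d=d)
t=np.load("top1.npz")["p"];s=np.load("scene1.npz")["p"]
W=np.zeros((600,800,3),np.uint8)
W[:300,:600]=cv2.resize(t[192:242,145:245],None,fx=6,fy=6,interpolation=cv2.INTER_CUBIC)
W[300:570,:390]=cv2.resize(s[240:285,410:475],None,fx=6,fy=6,interpolation=cv2.INTER_CUBIC)
W[320:600,400:800]=cv2.resize(t[195:300,310:460],(400,280))
cv2.imwrite("pics/c1.png",W[:,:,::-1])
E
```

```text
w 0.6382644514203692 F 28.127846717834473 [1.47849639 2.18871532 3.70849615]
psi [-2.57354008e-04  7.78780558e-01  6.27296399e-01 -6.44057103e-05] [-7.94807528 -3.35145782  6.81953653] [-0.50399913  1.28244922 -0.02410115]
8.9667
```

View pics/c1.png

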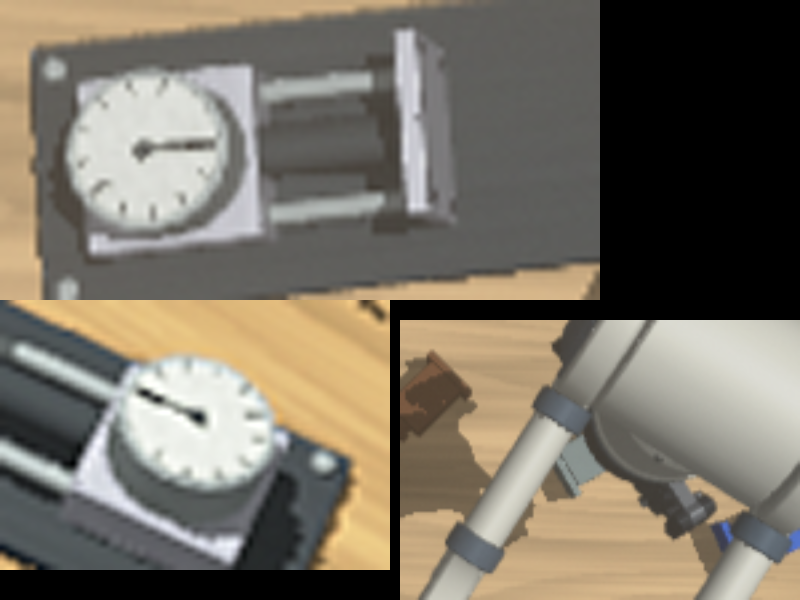

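The zero mark now lies under the needle: the top crop has the needle at (180,145) with the thick mark under its tip at (210,145), and the scene crop agrees. I'll check it numerically from all the marks.

```bash
python3 - <<'E'
from h import *
from scipy.ndimage import map_coordinates
from scipy.signal import find_peaks
for n in("top","scene"):
  for tag in "01":
    g=cv2.cvtColor(np.load(f"{n}{tag}.npz")["p"],cv2.COLOR_RGB2GRAY).astype(float);c=BZ.copy()
    for it in range(4):
        th=np.radians(np.arange(0,360,1.));r=np.arange(.0185,.0245,.0005)
        X=np.stack([c[0]+r[None]*np.cos(th)[:,None],c[1]+r[None]*np.sin(th)[:,None],np.full((360,len(r)),.060)],-1)
        uv=proj(n,X.reshape(-1,3));I=map_coordinates(g,[uv[:,1],uv[:,0]],order=1).reshape(360,-1).mean(1)
        D=np.clip(cv2.GaussianBlur(np.tile(220-I,3)[:,None],(1,9),2).ravel(),0,None)
        pk,_=find_peaks(D,prominence=6,distance=12);pk=pk[(pk>=360)&(pk<720)]
        if it==0:a0=np.radians(346 if tag=="0" else 277)
        t=th[pk-360];k=np.round(((a0-t)%(2*np.pi))/.5);k=np.where(k>12,k-12.566,k)
        ok=np.abs(k-np.round(k))<1e-6
        y=t+.5*k; y=np.angle(np.exp(1j*(y-a0)))
        A=np.c_[np.ones(len(t)),-np.sin(t)/.0215,np.cos(t)/.0215][ok]
        s=np.linalg.lstsq(A,y[ok],rcond=None)[0]; res=y[ok]-A@s; a0+=s[0]; c+=s[1:]
    print(n,tag,c.round(4),"zero",np.degrees(a0).round(1),"rms",np.degrees(res.std()).round(1),ok.sum(),k[ok].astype(int))
E
```

```text
top 0 [0.5108 0.1947] zero 341.2 rms 0.6 10 [10  9  8  7  6  5  4  3  2  1]
top 1 [0.5111 0.1946] zero 275.8 rms 0.7 11 [ 9  8  7  6  5  4  3  2  1  0 10]
scene 0 [0.5105 0.1953] zero 341.2 rms 0.5 11 [10  9  8  7  6  5  4  3  2  1  0]
scene 1 [0.5102 0.1956] zero 275.9 rms 0.6 9 [ 9  8  7  6  5  4  2  1 10]
```

The zero mark sits at 275.9° and the needle at 277.6°, a difference of 0.03 rad, which is within tolerance. Now the hood.

```bash
python3 - <<'E'
from h import *
h=[.467,-.2463]
robot.line_to([*h,.018],vel=.12)
robot.gripper_to(0.,80); print(robot.read_width(),robot.read_grip_force(),robot.read_ft_force())
robot.line_to([*h,.13],vel=.12)
p=O+[.0001,.0005]-.07*U
robot.goto([*p,.13],Q(YAW)); print(robot.read_ft_force(),robot.read_time_s())
for n in("scene","top"):
    a,d=robot.capture(n); np.savez(f"{n}2.npz",p=a,d=d)
t=np.load("top2.npz")["p"];s=np.load("scene2.npz")["p"]
W=np.zeros((600,800,3),np.uint8)
W[:300,:600]=cv2.resize(t[170:260,145:325],(600,300));W[300:600,:600]=cv2.resize(s[180:300,280:520],(600,300))
cv2.imwrite("pics/c2.png",W[:,:,::-1])
E
```

```text
0.38259880524081324 80.49530982971191 [ 0.38641167 -0.93823442  3.2188297 ]
[ 0.36443489 -0.77209648 -1.37901631] 13.1083
```

View pics/c2.png

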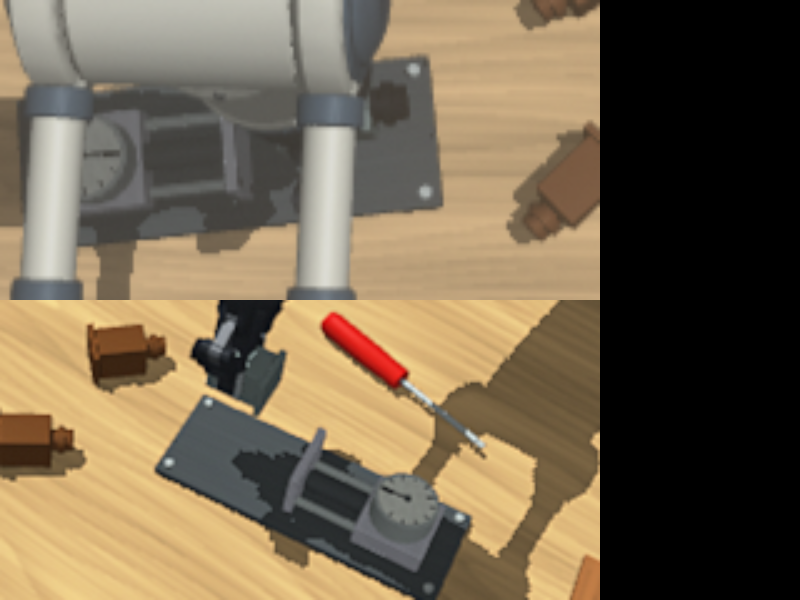

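The hood is held upright with its flange facing the panel; it shows near (265,375) in the lower crop. I'll lower it until it touches the bed, then advance under force feedback.

```bash
python3 - <<'E'
from h import *
p=O+[.0001,.0005]
U3=np.r_[U,0]
robot.line_to([*(p-.07*U),.034],vel=.1); robot.dwell(.2); f0=np.array(robot.read_ft_force())
for z in np.arange(.032,.0259,-.001):
    robot.line_to([*(p-.07*U),z],vel=.03); f=np.array(robot.read_ft_force())-f0; print(round(z,4),f.round(2),np.round(robot.read_ee_pos(),4))
    if f[2]>1.5: break
z+=.0005; robot.line_to([*(p-.07*U),z],vel=.03)
robot.dwell(.2);f0=np.array(robot.read_ft_force());s=.07
robot.line_to([*(p-.036*U),z],vel=.05);s=.036
while s>.012:
    F=-(np.array(robot.read_ft_force())-f0)@U3
    print(round(s,4),F.round(2))
    if F>5: break
    s-=.0015; robot.line_to([*(p-s*U),z],vel=.03); robot.dwell(.1)
print(robot.read_time_s(),robot.read_ee_pos(),robot.read_grip_force(),robot.read_width(),np.array(robot.read_ft_force())-f0)
np.savez("st.npz",z=z,s=s,f0=f0)
E
```

```text
0.032 [ 0.81 -0.73 -0.72] [0.5324 0.0311 0.0318]
0.031 [-0.58 -0.29  0.19] [0.5325 0.0311 0.0309]
0.03 [ 0.72 -1.32 -0.27] [0.5325 0.0311 0.0299]
0.029 [ 0.57 -0.13  0.55] [0.5325 0.0311 0.0289]
0.028 [-0.95 -0.26  5.05] [0.5328 0.0311 0.0286]
0.036 -2.78
0.0345 0.32
0.033 1.78
0.0315 1.61
0.03 1.29
0.0285 3.85
0.027 5.22
19.15 [0.52693655 0.0734388  0.02855611] 80.25626063346863 0.3851635308376689 [ 0.20807214 -5.236561    2.00468847]
```

```bash
python3 - <<'E'
from h import *
p=O+[.0001,.0005];U3=np.r_[U,0];st=np.load("st.npz");z=float(st["z"]);s=float(st["s"]);f0=st["f0"]
for s in np.arange(.0255,.0209,-.0015):
    robot.line_to([*(p-s*U),z],vel=.03); robot.dwell(.15)
    f=np.mean([(np.array(robot.read_ft_force())-f0) for _ in range(5)],0);print(round(s,4),f.round(2),(-f@U3).round(2))
robot.dwell(.3);print((-(np.array(robot.read_ft_force())-f0)@U3),robot.read_ee_pos(),robot.read_time_s())
np.savez("st.npz",z=z,s=s,f0=f0)
for n in("scene","top"):
    a,d=robot.capture(n); np.savez(f"{n}3.npz",p=a,d=d)
t=np.load("top3.npz")["p"];sc=np.load("scene3.npz")["p"]
W=np.zeros((600,800,3),np.uint8)
W[:300,:600]=cv2.resize(t[182:252,145:285],(600,300),interpolation=cv2.INTER_CUBIC);W[300:600,:600]=cv2.resize(sc[210:290,340:500],(600,300),interpolation=cv2.INTER_CUBIC)
cv2.imwrite("pics/c3.png",W[:,:,::-1])
E
```

```text
0.0255 [ 0.84 -6.3   2.77] 6.36
0.024 [ 1.46 -6.81  2.05] 6.94
0.0225 [ 1.31 -7.38  2.3 ] 7.49
0.021 [ 1.04 -9.61  2.36] 9.66
8.564343350038046 [0.52631946 0.07829101 0.02860391] 21.05
```

View pics/c3.png

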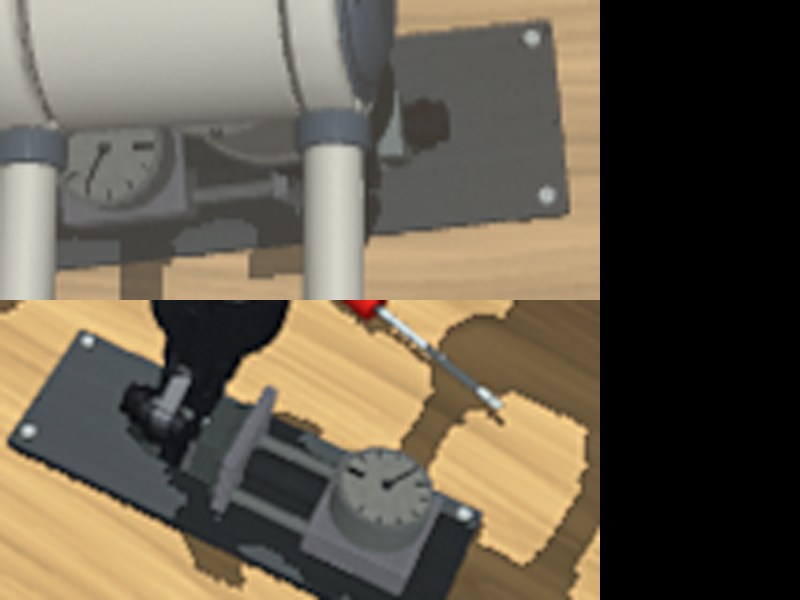

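The needle reads about 7.8 N in the top crop, running from (103,148) to (90,190). The zero mark is still at (143,146), and the flange is flat on the panel. I'll advance 2 mm more.

```bash
python3 - <<'E'
from h import *
p=O+[.0001,.0005];U3=np.r_[U,0];st=np.load("st.npz");z=float(st["z"]);f0=st["f0"]
robot.line_to([*(p-.019*U),z],vel=.02); robot.dwell(.8)
f=[];
for _ in range(6): f.append(-(np.array(robot.read_ft_force())-f0)@U3);robot.dwell(.05)
print(np.round(f,2),robot.read_ee_pos(),robot.read_grip_force(),robot.read_time_s())
for n in("scene","top"):
    a,d=robot.capture(n); np.savez(f"{n}4.npz",p=a,d=d)
t=np.load("top4.npz")["p"];sc=np.load("scene4.npz")
P=cloud("scene",sc["d"]);k=(P[...,2]>.053)&(P[...,2]<.064)
k[:,:395]=0;k[:,418:]=0;k[:225]=0;k[275:]=0
x=(P[k][:,:2]-O)@U;print("panel top x range",k.sum(),np.percentile(x,[5,50,95]).round(4))
g=np.load("scene0.npz");P=cloud("scene",g["d"]);k=(P[...,2]>.053)&(P[...,2]<.064);k[:,:385]=0;k[:,418:]=0;k[:225]=0;k[275:]=0
x=(P[k][:,:2]-O)@U;print("rest",k.sum(),np.percentile(x,[5,50,95]).round(4))
W=np.zeros((600,800,3),np.uint8)
W[:300,:450]=cv2.resize(t[205:245,145:205],(450,300),interpolation=cv2.INTER_CUBIC);W[300:600,:800]=cv2.resize(sc["p"][235:280,360:480],(800,300),interpolation=cv2.INTER_CUBIC)
cv2.imwrite("pics/c4.png",W[:,:,::-1])
E
```

```text
[10.61 10.91 10.49 10.12  9.48  9.93] [0.52609085 0.07993548 0.02860829] 80.39269208908081 22.5
panel top x range 105 [0.0127 0.0167 0.0202]
rest 106 [0.003  0.0069 0.0103]
```

View pics/c4.png

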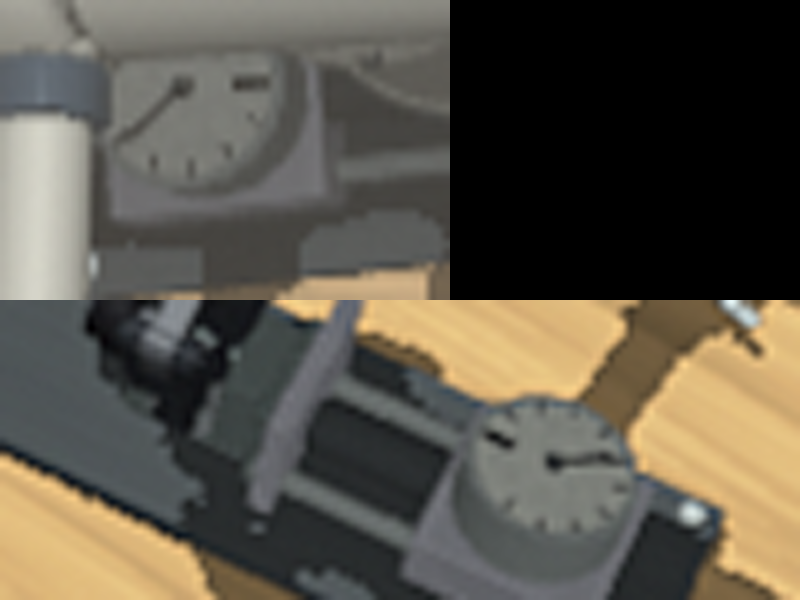

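The needle now lies on the long 10 N mark in the top crop, from (182,88) to (120,140). The panel has moved back 9.8 mm by depth, the wrist reads about 10.2 N, and the zero mark is unmoved. Handing in.

```bash
python3 -c "
from workcell import robot
print(robot.hand_in(),robot.read_time_s())"
```

```text
the job is handed in; nothing more can be done
the job is handed in; nothing more can be done
```

The job is handed in at about 22.5 s with the hood still held against the panel at about 10 N and the gauge zero about 0.03 rad off the needle; no verdict was returned.

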